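# Nip the maple block in the holding board

### The job

Clamp the maple sanding block in the holding board so it can be re-faced: hook a fingertip behind the turned-up lip of the sliding dog and draw it along its track until the block is nipped tight between the dog and the fixed wooden stop, then push the clamping lever on the dog clockwise (seen from above) with the fingertip until it is fully tight. The block stays lying on the board and is never picked up; leave the cork block, jar and cutters beside the board where they are.

Things in the scene. Friction and masses are not known exactly. Their poses are not given: they have to be found in the camera images.
- board: Holding board screwed to the bench: wood, 330 x 120 mm, 45 mm high, with a T-track along its middle. Origin at the centre of its underside (bench top); x along the track, away from the robot within 0.35 rad; z up, top at z = 45 mm. The fixed hardwood stop (80 mm wide, 22 mm high above the board) stands at the end near the robot, its working face at x = -138 mm, looking to +x.
- stop_face (a point): Middle of the lower edge of the fixed stop's working face, on the board's top (board frame -138, 0, 45 mm)
- dog (a joint): Travel (m) of the sliding dog: 0 = its jaw is 150 mm from the stop, the block's length, so the block is nipped; positive = total slack at the block's two ends, growing along board +x. Range -0.03 to 0.075. Drag 3 N, about 35 N when the lever is tight; stays where left. Aluminium, 54 mm along x, 62 mm wide, 14 mm high, cork-faced jaw 22 mm high facing the block, lip at the far end.
- dog_lip (a point): Middle of the back (+x) face of the dog's turned-up lip, 20 mm above the board's top and 54 mm behind the jaw face. The lip is a 4 mm upright plate, 62 mm wide across the track, from the board's top to 30 mm above it, with at least 55 mm of open space behind before the steel tool box, which is 100 mm high. It is drawn towards board -x.
- dog_jaw (a point): Middle of the dog's cork jaw face, 10 mm above the board's top; the face looks along board -x
- lever (a joint): Angle (rad) of the black clamping lever on the dog: 0 = slack, pointing across to board +y; grows clockwise seen from above to a hard stop at 1.45, pointing nearly along board +x over the lip. From about 0.6 its eccentric foot spreads a shoe in the track and locks the dog; it stiffens (roughly 4 N at its end), passes over centre at 1.2 and then stays. Fully tight = at its stop.
- lever_pivot (a point): On the lever's upright axis, 45 mm above the board's top (90 mm above the bench), at the height of the arm's middle; 28 mm behind the jaw face. The hub is 22 mm in diameter with its top at 50 mm above the board.
- lever_end (a point): Centre of the lever's thick end, on the arm's axis, 60 mm from the pivot, 49 mm above the board's top. The arm is a round bar, 10 mm thick near the hub and 13 mm at the end, rising gently outwards, reaching 74 mm from the pivot. While slack, its outer half has free space beneath it down to the board.
- block: Maple sanding block, 150 mm long, 45 mm wide, 26 mm high; origin at the centre of its underside, its own y axis along its length, which lies along the board's x. It lies loose on the board over the track between the stop and the dog; 0.15 to 0.29 kg.
- cork: Cork sanding block 56 x 90 x 29 mm lying on the bench to the right of the board, origin at the centre of its underside; not to be disturbed
- jar: Amber glass jar with a black lid, 44 mm diameter, 55 mm high, standing to the left of the board, origin at the centre of its underside; not to be disturbed
- cutters: Pliers-like cutters with red handles, 52 x 140 x 14 mm, lying to the left of the board, origin at the centre of the underside; not to be disturbed

How it is judged:
On the way, in this order (a step that is already met when the one before it is completed fails the run):
1. the dog is drawn up so that the block is nipped between it and the stop, the lever still slack (value of joint dog between -0.003 and 0.0025 m and value of joint lever below 0.8 rad), for 0.2 s.
2. the clamping lever is pushed round until it is tight (value of joint lever above 1.25 rad), for 0.2 s.
At the end, for the whole second after the job is handed in: The dog's jaw is within 2.5 mm of nipping the 150 mm block against the fixed stop (no visible slack), the block lies flat on the board, along the track within 0.06 rad and centred within 20 mm, everything at rest, and the lever is tight (over 1.25 rad) (value of joint dog between -0.003 and 0.0025 m and value of joint lever above 1.25 rad and x of block in the frame of board between -0.068 and -0.058 m and y of block in the frame of board between -0.02 and 0.02 m and z of block in the frame of board below 0.048 m and angle between the y axis of block and the x axis of board, either way round below 0.06 rad and linear speed of block below 0.01 m/s and velocity of joint dog below 0.005 m/s); the robot touches nothing.
It fails at once if the block was lifted off the board (z of block in the frame of board above 0.057 m).
It fails at once if the cork block was disturbed (distance of cork from where it was at the start of the episode above 0.03 m).
It fails at once if the jar was disturbed (distance of jar from where it was at the start of the episode above 0.03 m).
It fails at once if the cutters were disturbed (distance of cutters from where it was at the start of the episode above 0.03 m).
It also fails if it takes over 42 s, if anything falls off the work surface, if the arm or the gripper's body presses on something with over 40 N, if the wrist force passes 120 N, or if a joint passes its speed limit or range.

### The arm

A 6-joint arm with a two-finger parallel gripper is mounted at the origin on a cart in front of the work surface, level with it; the furniture and walls round the work are solid. World frame = base frame: x ahead of the robot, y to its left, z up, the work surface at z = 0. Lengths are in m, angles in rad, forces in N, time in s.
With the tool pointing down it reaches from about 0.25 to 0.8 m from the base axis. Payload 3.9 kg.
Tool frame: the origin (TCP) lies at the very end of the fingers, on their centre line; the grasp point (between the pads) lies 19 mm behind it; z points along the fingers, y is the line along which they close (so a half turn about z gives the same grasp; the last joint's range is limited). The gripper opens to 85 mm and grips with 20 to 120 N. Pads are 22 mm wide; open, the fingers measure 114 mm over their backs; the gripper's body (76 mm by 85 mm) begins 54 mm behind the grasp point. The pads swing forward as they close: fully open they stand 13 mm farther back than shut.
Start: joints at [1.303, 0.26, -0.138, 1.173, 0, 1.571], TCP at [0.139, 0.506, 0.207] pointing down, gripper open.
Joint ranges: [-2.78, 2.78], [-0.83, 1.72], [-1.28, 1.37], [-1.9, 2.12], [-1.57, 1.48], [-3.14, 3.14]. Speed limits (rad/s): [2.57, 2.57, 3.14, 3.14, 3.14, 3.14].

### API

Orientations are given as a unit quaternion [w, x, y, z].
In Python, from cell import robot, eyes gives the robot as it stands. The module is installed in compiled form; this text tells all that it offers.
- The arm moves only by the shell command python3 -m handwheel 'ROWS' [OPENING] [FORCE]. ROWS is JSON, a list of rows, each a list of 2 entries, a list of its own where there are three numbers: the shift along the tool's x, y, z in cm, then the turn, a rotation vector about the tool's x, y, z in rad. A call has 1 to 12 rows; each row shifts and turns the commanded pose from where the row before left it, along the tool's axes as they then stand; what a row does not reach is not made up. A row lasts 1/8 s, in which the tool goes at most 62.5 mm and 10.7 degrees, less where a joint would pass 70% of its speed; a pose out of reach is approached as far as the arm can. A call with a gripper value outside its range is refused whole. OPENING is the closure in counts, from 0 (fully open) to 255 (shut), set as the call begins (- or left out, the last holds). The fingers move at their own pace and stop on an object; FORCE is the grip in N (left out, the last holds). Time passes only in rows, so rows that do not move let the fingers close. It gives the time, the measured TCP pose, the force, the opening and the grip force at its end, in the units of the state.
- robot.sense(): the state, without advancing time (a new reading comes with each control period).
- eyes.read_camera(name): name is "side" or "top" or "wrist"; returns the picture (420x560x3 uint8, blue, green, red); there is no depth.
- eyes.camera_params(name): a dict with "vfov" (degrees; the focal length in pixels is half the picture's height over the tangent of half this angle, whatever the lens; pixels are square), "cx", "cy" (the principal point, pixels), "R" (3x3) and "t" (3): a world point X has camera coordinates R X + t; the wrist camera has in their place "tool_from_camera" (4x4, takes a point from camera to tool coordinates, whose origin is the TCP and whose axes are the flange's). Camera axes: x right, y down, z forward; pixel columns grow to the right and rows downward; lengths in m; the calibration is good to about 2 mm. A picture is of the moment at which its call begins: read the wrist's pose just before it. camera_params takes no time and is no camera call.
- robot.sign_off(): hands the job in; it is judged then, once.
The state is a dict: "time": time; "joint_pos": joint angles; "qd": joint speeds; "effort": joint torques, N m; "position": TCP position; "tool_rot": TCP orientation; "force": force on the tool from outside, world axes, zero at the start; "moment": the same for the moment, N m; "gripper_width": finger opening in m; "gripper_force": force on a finger pad.
Only numpy, scipy, OpenCV 4.12 (cv2) and the standard library are available. Lean on these libraries where they do the work, as an engineer would, in place of code of your own. Each camera call takes 0.05 s, during which the arm holds its last target. There are 200 camera calls.

## Working session

There is one attempt and no reset: what is moved stays moved. The work goes in short steps, Python scripts to look and compute and a shell command to move; the robot and the scene stay as the last step left them, time stands still between calls to the robot, and variables do not carry over. Pictures are saved under pics/ and viewed, at most 10 in all, crops included, and the job is handed in when it is done.

```bash
mkdir -p pics; cat > h.py <<'E'
import numpy as np, cv2
from cell import robot, eyes
def cam(n):
    p=eyes.camera_params(n); f=210/np.tan(np.radians(p["vfov"])/2)
    return p,f
def ray(n,u,v,z):
    p,f=cam(n); R=np.array(p["R"]);t=np.array(p["t"])
    d=R.T@np.array([(u-p["cx"])/f,(v-p["cy"])/f,1]); c=-R.T@t
    return c+d*(z-c[2])/d[2]
def proj(n,X):
    p,f=cam(n); c=np.array(p["R"])@np.array(X)+np.array(p["t"])
    return f*c[0]/c[2]+p["cx"],f*c[1]/c[2]+p["cy"]
E
python3 - <<'E'
from h import *
s=robot.sense(); print(s["position"],s["tool_rot"],s["time"])
for n in ("top","side"):
    cv2.imwrite(f"pics/{n}0.png",cv2.resize(eyes.read_camera(n),(800,600),interpolation=cv2.INTER_CUBIC)); print(n,eyes.camera_params(n))
E
```

```text
[0.13872536 0.50556277 0.20574258] [-1.18368864e-04  1.33498032e-01  9.91048567e-01 -9.99238870e-04] 0.0
top {'vfov': 54.62686678470952, 'cx': 276.8098798411728, 'cy': 212.00054547405372, 'R': array([[-0.0283575 , -0.9995736 ,  0.00696197],
       [-0.99248831,  0.02732593, -0.11924871],
       [ 0.11900762, -0.01029127, -0.99284001]]), 't': array([0.04965068, 0.50974919, 0.90667608])}
side {'vfov': 43.38419189801183, 'cx': 275.3380618844362, 'cy': 210.12565242919575, 'R': array([[ 0.95271384, -0.30304598,  0.02234887],
       [-0.18402733, -0.63394056, -0.75116797],
       [ 0.24180628,  0.71153532, -0.65973268]]), 't': array([-0.50198605,  0.17732406,  1.41441609])}
```

View pics/top0.png

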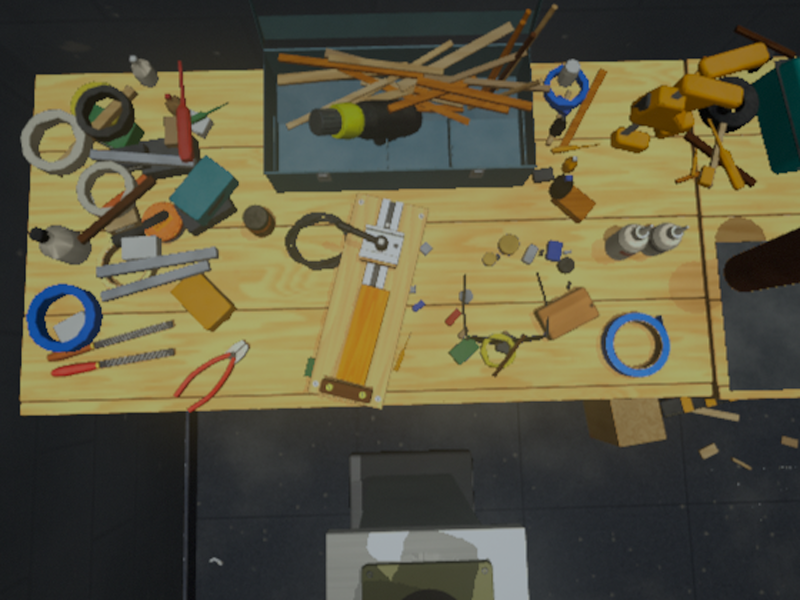

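View pics/side0.png

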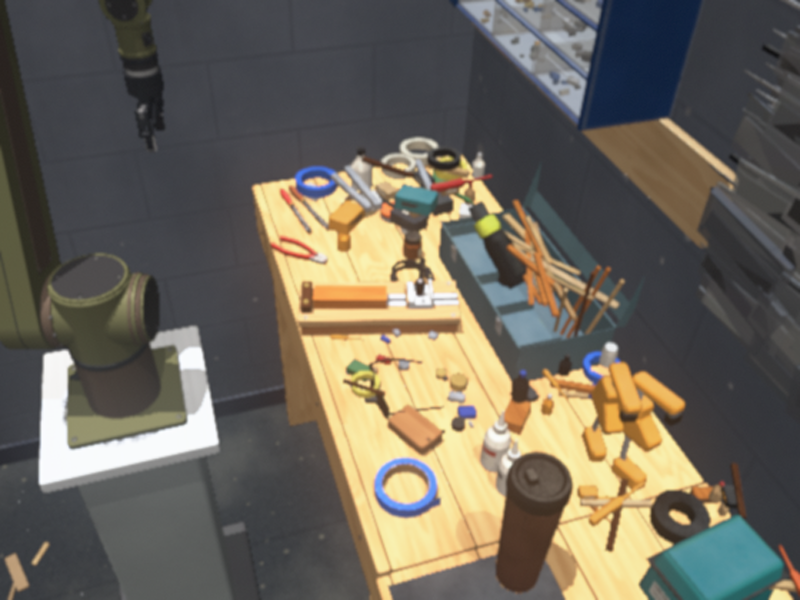

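The top view shows the board running from (345,395) to (390,200), the block at (362,335), and the dog at about (380,243) with its lever pointing left. The jar is at (258,220), the cutters at (212,375), and the tool box edge is at row 185. I'll enlarge the board area.

```bash
python3 - <<'E'
from h import *
im=eyes.read_camera("top")
a=im[125:205,205:312]; b=im[205:290,205:312]
cv2.imwrite("pics/topc.png",cv2.resize(a,None,fx=7.4,fy=7.4,interpolation=cv2.INTER_CUBIC))
im=eyes.read_camera("top")
cv2.imwrite("pics/topd.png",cv2.resize(im[130:290,190:320],None,fx=3.7,fy=3.7,interpolation=cv2.INTER_CUBIC))
E
```

```text
(no output)
```

View pics/topc.png

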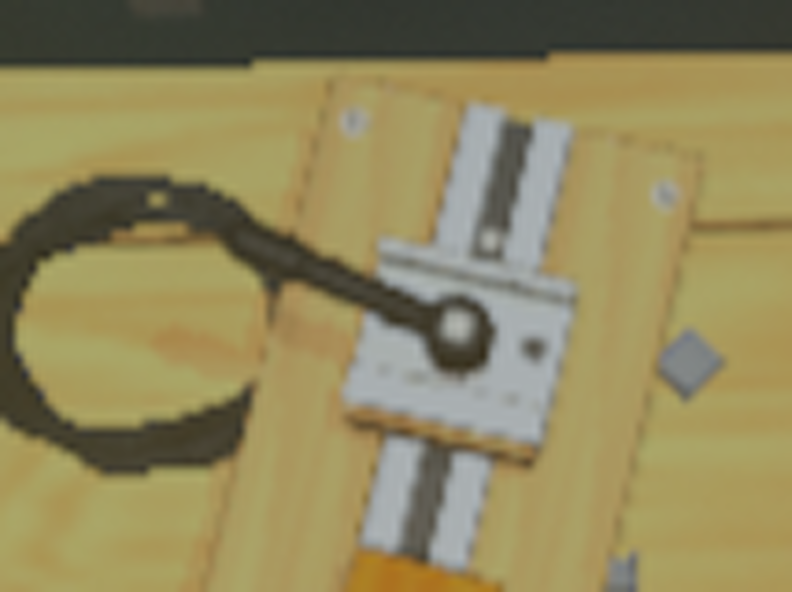

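View pics/topd.png

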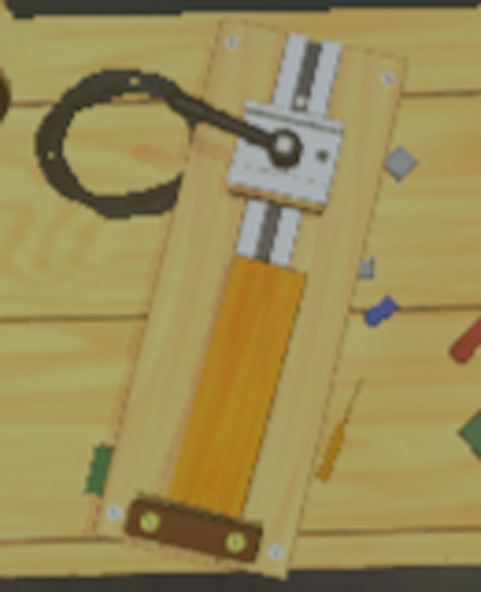

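In the crop, the lip's top edge runs from (380,243) to (575,298) and the hub is at (460,325). The lever arm goes to about (240,235). The board's far corners are (335,78) and (703,150), and the block nearly touches the stop.

```bash
cat >> h.py <<'E'
c1=lambda x,y,z:ray("top",205+(x+.5)/7.4-.5,125+(y+.5)/7.4-.5,z)
c2=lambda x,y,z:ray("top",190+(x+.5)/3.7-.5,130+(y+.5)/3.7-.5,z)
E
python3 - <<'E'
from h import *
np.set_printoptions(precision=4,suppress=True)
FL,FR=c1(335,78,.045),c1(703,150,.045); NL,NR=c2(97,535,.045),c2(285,577,.045)
print(FL,FR,NL,NR,"w",np.linalg.norm(FL-FR),np.linalg.norm(NL-NR),"L",np.linalg.norm(FL-NL),np.linalg.norm(FR-NR))
ctr=(FL+FR+NL+NR)/4; ax=(FL+FR-NL-NR)[:2]; a=np.arctan2(ax[1],ax[0]); print("ctr",ctr,"yaw",a)
def B(P): 
    d=P[:2]-ctr[:2]; c,s=np.cos(a),np.sin(a); return np.array([c*d[0]+s*d[1],-s*d[0]+c*d[1]])*1e3
for n,P in dict(stopL=c2(135,493,.067),stopR=c2(263,523,.067),lipL=c1(380,243,.075),lipR=c1(575,298,.075),hub=c1(460,322,.095),jawL=c1(345,412,.067),jawR=c1(535,455,.067),blkFL=c2(237,257,.071),blkFR=c2(305,272,.071),levmid=c1(350,283,.092),levend=c1(237,235,.095), screwFL=c1(352,122,.045), screwFR=c1(665,193,.045),boxedge=c1(400,63,.0),boxtop=c1(400,63,.1)).items(): print(n,P,B(P))
E
```

```text
[0.6905 0.093  0.045 ] [ 0.6643 -0.0216  0.045 ] [0.3735 0.1751 0.045 ] [0.3454 0.0627 0.045 ] w 0.11750977037277809 0.11581516642176655 L 0.3273927057287676 0.3298096110288397
ctr [0.5184 0.0773 0.045 ] yaw -0.2559091866499587
stopL [0.398  0.1493 0.067 ] [-134.7452   39.2036]
stopR [0.3783 0.0744 0.067 ] [-134.7771  -38.239 ]
lipL [0.6294 0.0789 0.075 ] [106.9376  29.6535]
lipR [0.6109 0.0207 0.075 ] [103.7937 -31.3396]
hub [0.5998 0.0552 0.095 ] [84.3527 -0.755 ]
jawL [0.5795 0.0909 0.067 ] [55.6722 28.6682]
jawR [0.5648 0.034  0.067 ] [ 55.8482 -30.1545]
blkFL [0.5362 0.0861 0.071 ] [14.9835 13.0137]
blkFR [0.526  0.0457 0.071 ] [ 15.3735 -28.6182]
levmid [0.6131 0.0874 0.092 ] [89.0738 33.7233]
levend [0.6277 0.1202 0.095 ] [94.8859 69.1372]
screwFL [0.6761 0.088  0.045 ] [149.897   50.2394]
screwFR [ 0.6508 -0.0092  0.045 ] [149.9535 -50.1909]
boxedge [0.7093 0.0739 0.    ] [185.5421  44.9936]
boxtop [0.677  0.0709 0.1   ] [155.0951  33.9247]
```

```bash
cat >> h.py <<'E'
from scipy.spatial.transform import Rotation as Ro
CT=np.array([.5184,.0773]); A=-.2559
def W(x,y,z): c,s=np.cos(A),np.sin(A); return np.array([CT[0]+(c*x-s*y)/1e3,CT[1]+(s*x+c*y)/1e3,z/1e3])
def Bd(P): d=(np.array(P[:2])-CT)*1e3; c,s=np.cos(A),np.sin(A); return np.round([c*d[0]+s*d[1],-s*d[0]+c*d[1],P[2]*1e3],1)
def st():
    s=robot.sense(); q=s["tool_rot"]; R=Ro.from_quat([q[1],q[2],q[3],q[0]])
    Rb=Ro.from_euler('z',A).as_matrix()@np.diag([-1,1,-1])
    print("t",round(s["time"],2),"board",Bd(s["position"]),"F board",np.round(Ro.from_euler('z',-A).apply(s["force"]),1),"rot needed",np.round((R.inv()*Ro.from_matrix(Rb)).as_rotvec(),3),"w",s["gripper_width"])
    return s,R
def go(x,y,z):
    s,R=st(); print("shift cm",np.round(R.inv().apply(W(x,y,z)-s["position"])*100,2))
E
python3 -c "
from h import *
go(128,0,207);print(W(128,0,55), W(84,0,90))"
```

```text
t 0.2 board [-475.7  318.5  206.1] F board [-0.  -0.3  0.8] rot needed [-0.001 -0.    -0.012] w 0.08564107207977109
shift cm [-6.075e+01 -3.113e+01 -5.000e-02]
[0.64223179 0.04490113 0.055     ] [0.59966461 0.05603824 0.09      ]
```

```bash
python3 -m handwheel '[[[-4,-2,0],[0,0,-0.012]],[[-4,-2,0],[0,0,0]],[[-4,-2,0],[0,0,0]],[[-4,-2,0],[0,0,0]],[[-4,-2,0],[0,0,0]],[[-4,-2,0],[0,0,0]],[[-4,-2.1,0],[0,0,0]],[[-4,-2.1,0],[0,0,0]],[[-4,-2.1,0],[0,0,0]],[[-4,-2.1,0],[0,0,0]],[[-4,-2.1,0],[0,0,0]],[[-4,-2.1,0],[0,0,0]]]' 255 30; python3 -c "
from h import *
go(128,0,207)"
```

```text
time: 1.7
position: [0.5415, 0.1453, 0.2064]
tool_rot: [-0.0, 0.128, 0.992, 0.0]
force: [0.7, 0.6, 0.5]
gripper_width: 0.0002
gripper_force: 0.0
t 1.7 board [  5.2  71.6 206.4] F board [0.5 0.8 0.5] rot needed [-0. -0. -0.] w 0.00015029162869645716
shift cm [-12.28  -7.16  -0.06]
```

```bash
python3 -m handwheel '[[[-4,-2.3,0],[0,0,0]],[[-4,-2.3,0],[0,0,0]],[[-4.1,-2.3,0],[0,0,0]],[[0,0,2],[0,0,0]],[[0,0,3],[0,0,0]],[[0,0,3],[0,0,0]],[[0,0,0],[0,0,0]],[[0,0,0],[0,0,0]]]'; python3 - <<'E'
from h import *
go(128,0,55)
a=eyes.read_camera("top")[110:215,190:325]; b=eyes.read_camera("side")[150:270,200:360]
f=lambda i,s:cv2.resize(i,None,fx=s,fy=s,interpolation=cv2.INTER_CUBIC)
cv2.imwrite("pics/a1.png",f(a,5.5)); cv2.imwrite("pics/b1.png",f(b,5))
E
```

```text
time: 2.7
position: [0.6408, 0.0492, 0.1275]
tool_rot: [0.0, 0.128, 0.992, 0.0]
force: [0.3, -0.3, -0.4]
gripper_width: 0.0002
gripper_force: 0.0
t 2.7 board [125.5   3.7 127.5] F board [ 0.4 -0.2 -0.4] rot needed [0.    0.001 0.   ] w 0.00024775557831540604
shift cm [-0.24 -0.38  7.25]
```

View pics/b1.png

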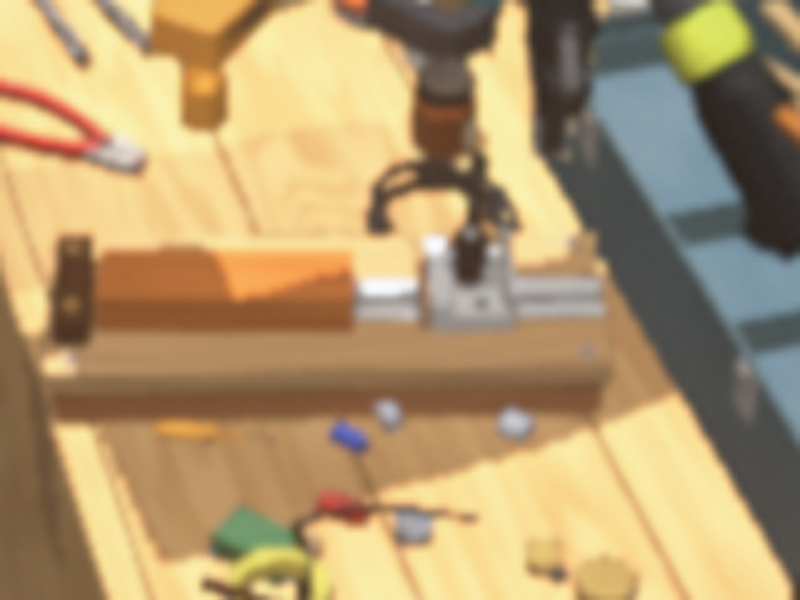

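The side view shows the fingertip at about (560,150), above and beyond the lip whose back is at x≈515. The space behind the lip is open, so I'll descend.

```bash
python3 -m handwheel '[[[-0.3,-0.4,0],[0,0,0]],[[0,0,2],[0,0,0]],[[0,0,2],[0,0,0]],[[0,0,2],[0,0,0]],[[0,0,1.2],[0,0,0]],[[0,0,0],[0,0,0]]]'; python3 -c "
from h import *
st()"
```

```text
time: 3.55
position: [0.6417, 0.0442, 0.0541]
tool_rot: [-0.001, 0.128, 0.992, -0.0]
force: [0.5, 0.6, -0.2]
gripper_width: -0.0
gripper_force: 0.0
t 3.55 board [127.7  -0.8  54.1] F board [ 0.4  0.7 -0.2] rot needed [-0.    -0.001 -0.   ] w -3.960250909709311e-05
```

```bash
python3 -m handwheel '[[[0.5,0,0],[0,0,0]],[[0.5,0,0],[0,0,0]],[[0.5,0,0],[0,0,0]],[[0,0,0],[0,0,0]]]'; python3 -c "
from h import *
st()"; python3 -m handwheel '[[[0.5,0,0],[0,0,0]],[[0.5,0,0],[0,0,0]],[[0.5,0,0],[0,0,0]],[[0.5,0,0],[0,0,0]],[[0.5,0,0],[0,0,0]],[[0,0,0],[0,0,0]]]'; python3 -c "
from h import *
st()
cv2.imwrite('pics/c1.png',cv2.resize(eyes.read_camera('side')[150:270,200:360],None,fx=5,fy=5,interpolation=cv2.INTER_CUBIC))"
```

```text
time: 4.05
position: [0.6272, 0.0484, 0.055]
tool_rot: [0.0, 0.127, 0.992, 0.0]
force: [-0.3, 0.2, 0.3]
gripper_width: -0.0
gripper_force: 0.0
t 4.05 board [112.6  -0.4  55. ] F board [-0.4  0.1  0.3] rot needed [0. 0. 0.] w -2.94424729695512e-06
time: 4.8
position: [0.6026, 0.0549, 0.0547]
tool_rot: [-0.001, 0.127, 0.992, 0.0]
force: [1.6, -0.6, -0.5]
gripper_width: 0.0
gripper_force: 0.6
t 4.8 board [87.2 -0.4 54.7] F board [ 1.7 -0.2 -0.5] rot needed [ 0.    -0.001  0.   ] w 2.7630211914402453e-05
```

View pics/c1.png

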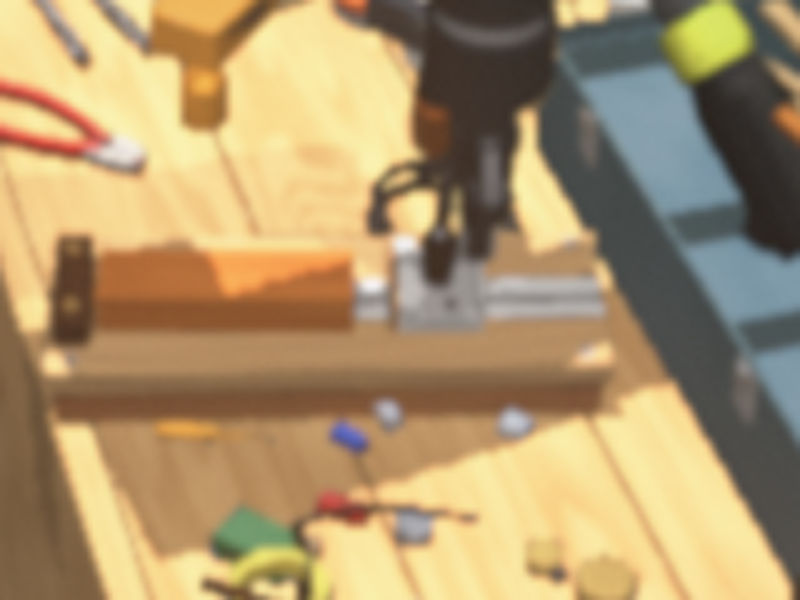

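The dog is moving with the finger: its jaw is now at x≈395 and the block end at 355, so about 22 mm is left.

```bash
python3 -m handwheel '[[[0.5,0,0],[0,0,0]],[[0.5,0,0],[0,0,0]],[[0.5,0,0],[0,0,0]],[[0.2,0,0],[0,0,0]],[[0,0,0],[0,0,0]]]'; python3 -m handwheel '[[[0.1,0,0],[0,0,0]],[[0.1,0,0],[0,0,0]],[[0,0,0],[0,0,0]]]';python3 -m handwheel '[[[0.1,0,0],[0,0,0]],[[0,0,0],[0,0,0]]]'; python3 -c "
from h import *
st()
cv2.imwrite('pics/c2.png',cv2.resize(eyes.read_camera('side')[190:230,205:310],None,fx=7.5,fy=7.5,interpolation=cv2.INTER_CUBIC))"
```

```text
time: 5.48
position: [0.5865, 0.0591, 0.0546]
tool_rot: [-0.0, 0.127, 0.992, 0.0]
force: [2.0, 0.4, 0.4]
gripper_width: -0.0002
gripper_force: 0.8
time: 5.85
position: [0.5853, 0.0594, 0.0547]
tool_rot: [0.0, 0.128, 0.992, 0.0]
force: [2.2, -0.1, -0.3]
gripper_width: -0.0002
gripper_force: 1.4
time: 6.1
position: [0.5842, 0.0597, 0.0547]
tool_rot: [0.0, 0.128, 0.992, 0.0]
force: [3.6, 0.6, 0.1]
gripper_width: 0.0
gripper_force: 1.4
t 6.1 board [68.1 -0.3 54.7] F board [3.3 1.5 0.1] rot needed [0. 0. 0.] w 4.727429054148919e-05
```

View pics/c2.png

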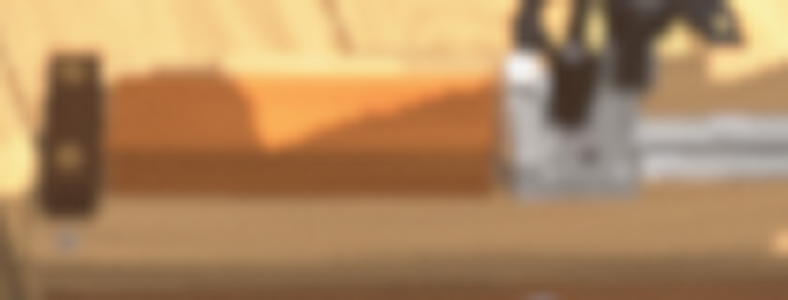

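The block's far end (497) and the jaw (about 505) nearly touch. I'll continue in 1 mm steps until the force rises.

```bash
for i in 1 2 ; do python3 -m handwheel '[[[0.1,0,0],[0,0,0]],[[0,0,0],[0,0,0]]]' | sed -n '2p;4p'; done;  python3 -c "
from h import *
st()"
```

```text
position: [0.5831, 0.06, 0.0546]
force: [2.5, 0.7, 0.9]
position: [0.5824, 0.0602, 0.0547]
force: [3.6, 1.0, -1.1]
t 6.65 board [66.3 -0.4 54.7] F board [ 3.2  1.9 -1.1] rot needed [0. 0. 0.] w 5.499103782728449e-05
```

```bash
for i in 1 2 3; do python3 -m handwheel '[[[0.1,0,0],[0,0,0]],[[0,0,0],[0,0,0]]]' | sed -n '2p;4p'; done;  python3 -c "
from h import *
st()"
```

```text
position: [0.5815, 0.0604, 0.0547]
force: [3.8, 0.3, 0.4]
position: [0.5803, 0.0607, 0.0547]
force: [4.6, 0.7, -1.1]
position: [0.5792, 0.061, 0.0547]
force: [4.3, 0.8, 1.1]
t 7.4 board [63.  -0.4 54.7] F board [3.9 1.9 1.1] rot needed [ 0. -0.  0.] w 9.915212475731212e-05
```

```bash
for i in 1 2 3; do python3 -m handwheel '[[[0.1,0,0],[0,0,0]],[[0,0,0],[0,0,0]]]' | sed -n '2p;4p'; done;  python3 -c "
from h import *
st()"
```

```text
position: [0.5788, 0.0611, 0.0547]
force: [5.2, 0.3, -0.5]
position: [0.5788, 0.0611, 0.0548]
force: [7.2, 0.9, -1.8]
position: [0.5787, 0.0612, 0.0549]
force: [9.3, -1.1, -1.9]
t 8.15 board [62.4 -0.4 54.9] F board [ 9.3  1.3 -1.9] rot needed [-0.     0.004 -0.   ] w 0.00026289079766359885
```

```bash
python3 - <<'E'
from h import *
def c(P): u,v=proj("side",P); return (round((u-200+.5)*5-.5),round((v-150+.5)*5-.5))
print("b1 tip",c(W(125.5,3.7,127.5)))
print("c1 tip",c(W(87.2,-.4,54.7)),"lip base L/R",c(W(91,31,45)),c(W(91,-31,45)),"lip top R",c(W(91,-31,75)),c(W(91,31,75)), "hub",c(W(66,0,95)),"board far R",c(W(165,-60,45)),"near R",c(W(-165,-60,45)))
s,R=st()
cv2.imwrite("pics/s3.png",cv2.resize(eyes.read_camera("top")[130:240,195:305],None,fx=5.4,fy=5.4,interpolation=cv2.INTER_CUBIC))
E
```

```text
b1 tip (546, 185)
c1 tip (475, 287) lip base L/R (476, 265) (484, 333) lip top R (487, 295) (478, 226) hub (441, 235) board far R (616, 364) near R (43, 375)
t 8.15 board [62.4 -0.4 54.9] F board [ 9.3  1.3 -1.9] rot needed [-0.     0.004 -0.   ] w 0.00026289079766359885
```

View pics/s3.png

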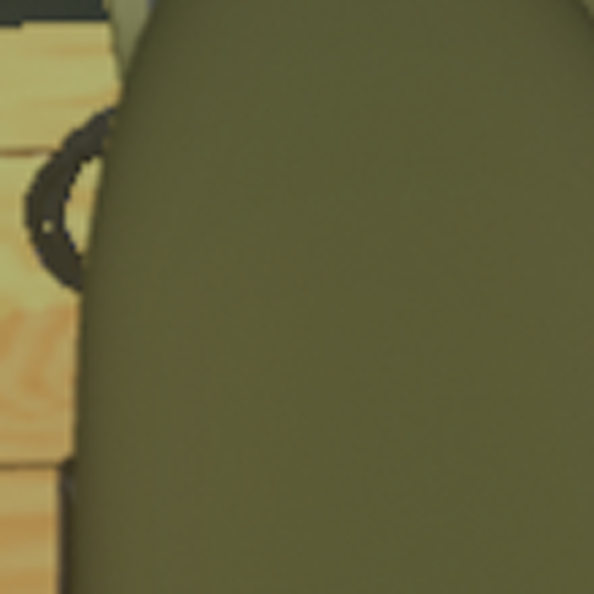

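The finger stopped advancing while the force rose, so the dog is nipped. However, the contact position (TCP 62 instead of about 80) and the side views suggest the visible tip sits about 20 mm above the reported TCP. If so, the finger passed over the lip and pushed the hub. I'll back off and probe the board's top to settle the tip height before touching the lever.

```bash
python3 -m handwheel '[[[-1,0,0],[0,0,0]],[[-2,0,0],[0,0,0]],[[0,0,-4],[0,0,0]],[[-2,2.2,0],[0,0,0]],[[-1,2.3,0],[0,0,0]],[[0,0,2],[0,0,0]],[[0,0,1],[0,0,0]],[[0,0,0],[0,0,0]]]'; python3 - <<'E'
from h import *
st()
u,v=proj("side",W(118,45,67)); print(u,v)
im=eyes.read_camera("side")[150:270,200:360]
cv2.imwrite("pics/d1.png",cv2.resize(im,None,fx=5,fy=5,interpolation=cv2.INTER_CUBIC))
E
```

```text
time: 9.2
position: [0.6434, 0.0894, 0.0629]
tool_rot: [-0.003, 0.128, 0.992, -0.001]
force: [-0.9, -0.9, -1.0]
gripper_width: 0.0003
gripper_force: 0.0
t 9.2 board [117.9  43.4  62.9] F board [-0.7 -1.1 -1. ] rot needed [-0.002 -0.005 -0.   ] w 0.0002997843007241341
303.6952847439525 193.8047791131237
```

View pics/d1.png

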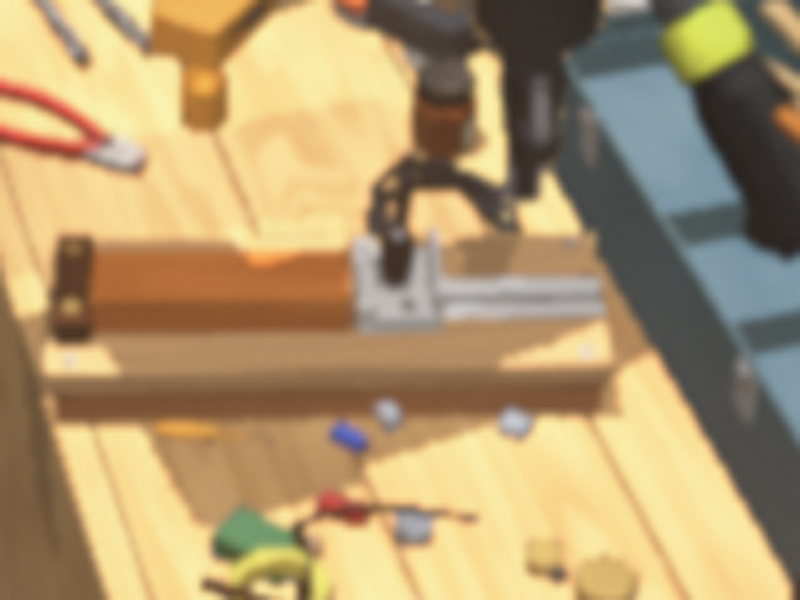

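The block is nipped between the stop and the dog, whose jaw is at x≈355, and the lever is still slack. The visible tip is at (525,195), about 25 px above the projected TCP. I'll probe downward gently.

```bash
for i in 1 2 3; do python3 -m handwheel '[[[0,0,0.5],[0,0,0]],[[0,0,0],[0,0,0]]]' | sed -n '2p;4p'; done;python3 -m handwheel '[[[0,0,0.3],[0,0,0]],[[0,0,0],[0,0,0]]]' | sed -n '2p;4p'
```

```text
position: [0.6457, 0.0898, 0.0597]
force: [-0.8, -0.7, -0.3]
position: [0.6455, 0.0899, 0.0542]
force: [0.1, 0.3, 0.5]
position: [0.6454, 0.09, 0.0491]
force: [-0.2, 0.1, 0.4]
position: [0.6456, 0.09, 0.0463]
force: [-0.5, 1.4, -0.1]
```

```bash
for i in 1 2 3 4; do python3 -m handwheel '[[[0,0,0.3],[0,0,0]],[[0,0,0],[0,0,0]]]' | sed -n '2p;4p'; done
```

```text
position: [0.6456, 0.09, 0.0433]
force: [0.7, -1.2, 0.0]
position: [0.6456, 0.09, 0.0403]
force: [-0.2, 0.2, -1.0]
position: [0.6456, 0.0899, 0.0373]
force: [-0.4, -0.5, 0.1]
position: [0.6456, 0.09, 0.0343]
force: [0.4, -0.5, -0.6]
```

```bash
for i in 1 2 3 4 5; do python3 -m handwheel '[[[0,0,0.2],[0,0,0]],[[0,0,0],[0,0,0]]]' | sed -n '2p;4p'; done
```

```text
position: [0.6457, 0.09, 0.0324]
force: [0.8, 0.4, 0.0]
position: [0.6457, 0.09, 0.0304]
force: [-0.1, -1.0, -0.4]
position: [0.6457, 0.09, 0.0284]
force: [-0.3, -0.2, -1.0]
position: [0.6457, 0.09, 0.0264]
force: [0.0, -0.0, -1.1]
position: [0.6456, 0.09, 0.0244]
force: [-0.8, 0.4, 0.3]
```

```bash
for i in 1 2 3 4; do python3 -m handwheel '[[[0,0,0.2],[0,0,0]],[[0,0,0],[0,0,0]]]' | sed -n '2p;4p'; done
```

```text
position: [0.6456, 0.09, 0.0224]
force: [-1.3, -0.6, 0.3]
position: [0.6458, 0.09, 0.0205]
force: [0.4, 0.1, 0.4]
position: [0.646, 0.09, 0.0204]
force: [-3.6, -0.5, 9.2]
position: [0.646, 0.09, 0.0203]
force: [-7.1, -0.7, 18.7]
```

The tip touches the board (top at z = 45 mm) at a TCP z of 20.5 mm, so the real tip is about 24.5 mm above the reported TCP. The lever work therefore needs a TCP z of about 54 mm. I'll raise the tool and move to the near side of the lever.

```bash
python3 -m handwheel '[[[0,0,-1],[0,0,0]],[[0,0,-4.5],[0,0,0]],[[0,0,-4.5],[0,0,0]],[[3,0.5,0],[0,0,0]],[[3.5,0.5,0],[0,0,0]],[[3,0.4,0],[0,0,0]],[[0,0,0],[0,0,0]],[[0,0,0],[0,0,0]]]'; python3 - <<'E'
from h import *
go(23,57,54)
E
```

```text
time: 14.5
position: [0.5583, 0.1276, 0.1168]
tool_rot: [0.001, 0.127, 0.992, 0.0]
force: [0.1, 0.0, 0.4]
gripper_width: 0.0001
gripper_force: 0.0
t 14.5 board [ 25.9  58.8 116.8] F board [0.1 0.  0.4] rot needed [0.    0.001 0.   ] w 0.00010232663251997139
shift cm [ 0.3  -0.18  6.28]
```

```bash
python3 -m handwheel '[[[0.4,-0.2,0],[0,0,0]],[[0,0,2],[0,0,0]],[[0,0,2],[0,0,0]],[[0,0,2.3],[0,0,0]],[[0,0,0],[0,0,0]]]'; python3 - <<'E'
from h import *
st()
u,v=proj("side",W(23,57,78)); print(u,v)
E
```

```text
time: 15.12
position: [0.5517, 0.1259, 0.0518]
tool_rot: [-0.002, 0.128, 0.992, -0.001]
force: [-0.6, -0.6, -0.6]
gripper_width: 0.0
gripper_force: 0.0
t 15.12 board [19.9 55.4 51.8] F board [-0.4 -0.7 -0.6] rot needed [-0.002 -0.004 -0.001] w 1.9992977513585224e-05
272.08393532179014 188.9435066947084
```

```bash
python3 - <<'E'
from h import *
p=np.array([42,0]);o=np.array([20,55.4])
for th in np.r_[np.arange(.15,1.5,.15),1.45,1.6]:
    u=np.array([np.sin(th),np.cos(th)]);n=np.array([np.cos(th),-np.sin(th)])
    P=p+58*u-n*(6+11*np.cos(th)+14.5*np.sin(th)); d=(P-o)/10; print(round(th,2),P.round(1),"tool cm",np.round([-d[0],d[1]],2)); o=P
E
```

```text
0.15 [31.8 60.2] tool cm [-1.18  0.48]
0.3 [39.3 61.6] tool cm [-0.74  0.14]
0.45 [47.2 61.9] tool cm [-0.8   0.03]
0.6 [55.5 61. ] tool cm [-0.83 -0.09]
0.75 [64.  58.8] tool cm [-0.85 -0.23]
0.9 [72.4 55. ] tool cm [-0.84 -0.37]
1.05 [80.3 49.7] tool cm [-0.8  -0.53]
1.2 [87.5 42.9] tool cm [-0.72 -0.68]
1.35 [93.7 34.7] tool cm [-0.61 -0.82]
1.5 [98.4 25.3] tool cm [-0.47 -0.94]
1.45 [97.  28.6] tool cm [0.14 0.33]
1.6 [100.6  18.5] tool cm [-0.36 -1.01]
```

```bash
python3 -m handwheel '[[[-0.6,0.3,0],[0,0,0]],[[-0.6,0.2,0],[0,0,0]],[[-0.7,0.1,0],[0,0,0]],[[-0.8,0,0],[0,0,0]],[[-0.8,-0.1,0],[0,0,0]],[[-0.4,-0.1,0],[0,0,0]],[[-0.4,-0.1,0],[0,0,0]],[[0,0,0],[0,0,0]]]' | sed -n '1p;4p'; python3 -c "
from h import *
st()"
```

```text
time: 16.12
force: [-0.4, -0.1, -0.2]
t 16.12 board [64.6 59.5 53.6] F board [-0.4 -0.2 -0.2] rot needed [ 0.  0. -0.] w 0.00017034489232686055
```

```bash
python3 -m handwheel '[[[-0.4,-0.2,0],[0,0,0]],[[-0.4,-0.2,0],[0,0,0]],[[-0.4,-0.3,0],[0,0,0]],[[-0.4,-0.3,0],[0,0,0]],[[-0.4,-0.4,0],[0,0,0]],[[-0.3,-0.4,0],[0,0,0]],[[0,0,0],[0,0,0]]]' | sed -n '1p;4p'; python3 -c "
from h import *
st()
cv2.imwrite('pics/e1.png',cv2.resize(eyes.read_camera('side')[170:230,260:340],None,fx=9,fy=9,interpolation=cv2.INTER_CUBIC))"
```

```text
time: 17.0
force: [-0.3, -0.3, -0.7]
t 17.0 board [87.8 41.1 53.7] F board [-0.2 -0.4 -0.7] rot needed [-0.     0.001 -0.001] w -0.0001807241898827671
```

```bash
for i in 1 2; do python3 -m handwheel '[[[-0.3,-0.4,0],[0,0,0]],[[-0.3,-0.4,0],[0,0,0]],[[0,0,0],[0,0,0]]]' | sed -n '2p;4p'; done; python3 -c "
from h import *
st()"
```

```text
position: [0.6173, 0.0856, 0.0536]
force: [-0.5, 0.4, 0.5]
position: [0.6199, 0.08, 0.0536]
force: [-3.4, 9.1, 1.3]
t 17.8 board [97.5 28.3 53.6] F board [-5.6  8.   1.3] rot needed [ 0.006 -0.003  0.002] w 0.00047587859611630584
```

```bash
python3 -m handwheel '[[[0,-0.3,0],[0,0,0]],[[0,-0.3,0],[0,0,0]],[[0,0,0],[0,0,0]]]' | sed -n '2p;4p'; python3 -c "
from h import *
st()
R=eyes.read_camera('wrist'); S=eyes.read_camera('side')[165:235,250:340]
im=np.hstack([cv2.resize(R,(400,300)),cv2.resize(S,(386,300),interpolation=cv2.INTER_CUBIC)]);cv2.imwrite('pics/f1.png',im)"
```

```text
position: [0.6196, 0.079, 0.0539]
force: [-1.0, 19.6, -0.0]
t 18.18 board [97.5 27.3 53.9] F board [-5.9 18.7 -0. ] rot needed [ 0.015 -0.003  0.004] w 0.0001797723603130403
```

The finger meets a stiff stop exactly where the lever's 1.45 rad end should be. I'll back off sideways, lift, clear the view and check.

```bash
python3 -m handwheel '[[[0,1,0],[0,0,0]],[[0,2,0],[0,0,0]],[[0,0,-4],[0,0,0]],[[0,0,-5],[0,0,0]],[[2,4,-2],[0,0,0]],[[3,5,0],[0,0,0]],[[3,5,0],[0,0,0]],[[3,5,0],[0,0,0]],[[3,5,0],[0,0,0]],[[3,5,0],[0,0,0]],[[0,0,0],[0,0,0]],[[0,0,0],[0,0,0]]]'; python3 -c "
from h import *
st()
S=eyes.read_camera('side')[165:235,250:325]; T=eyes.read_camera('top')[130:290,190:320]
f=lambda i,h:cv2.resize(i,(int(i.shape[1]*h/i.shape[0]),h),interpolation=cv2.INTER_CUBIC)
T2=eyes.read_camera('top')[130:210,205:300]
im=np.hstack([f(T,400),np.vstack([f(T2,300)[:, :350],np.zeros((100,350,3),np.uint8)])]);print(im.shape);cv2.imwrite('pics/g1.png',im)"
```

```text
time: 19.77
position: [0.5358, 0.4239, 0.1633]
tool_rot: [0.0, 0.127, 0.992, -0.0]
force: [0.7, 0.3, 0.1]
gripper_width: -0.0002
gripper_force: 0.0
t 19.77 board [-70.9 339.7 163.3] F board [0.6 0.5 0.1] rot needed [-0.001  0.001  0.001] w -0.00023889899878334927
(400, 675, 3)
```

View pics/g1.png

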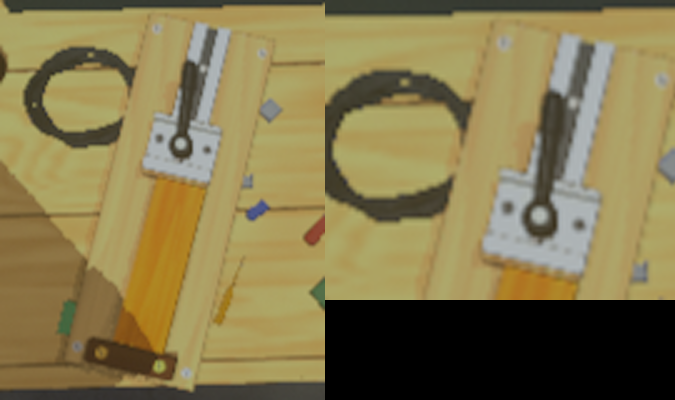

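The block is nipped with no visible gap. The lever runs from (540,215) to (552,95), close to the track direction. I'll check its angle numerically.

```bash
python3 - <<'E'
from h import *
g=lambda x,y,z:Bd(ray("top",205+(x-325+.5)/3.75-.5,130+(y+.5)/3.75-.5,z))
a,b=g(540,213,95e-3),g(552,98,.100); d=b-a; print(a,b,"lever",np.arctan2(d[0],d[1]))
j=[g(482,258,.067),g(575,278,.067)];print(j)
E
```

```text
[42.6  0.  95. ] [109.    8.4 100. ] lever 1.4449587536457333
[array([13.4, 29.2, 67. ]), array([ 14.2, -27.1,  67. ])]
```

```bash
python3 -c "
from h import *
print(robot.sign_off())"
```

```text
the job is handed in; nothing more can be done
None
```

The block is nipped against the stop and the lever measures about 1.445 rad, at its hard stop; the job is handed in and no verdict came back. One departure from the instructions: the real fingertip sits about 24.5 mm above the reported TCP, so the finger almost certainly passed over the lip and drew the dog by its lever hub instead.

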